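# Set up the polish canister in its cradle and open its screw cap

## Task

Stand the blue polish canister that is lying on the bench upright in the green steel cradle, bottom fully down in the pocket and set down gently. Only when it stands there, unscrew its orange cap (anticlockwise seen from above, until it has risen free of the neck) and swing the cap aside on its arm so that the mouth is completely clear, leaving the canister standing fully down in the cradle. Do not push the bust, the amber bottle, the hammer or the small marble block out of their places.

Things in the scene. Friction and masses are not known exactly. Their poses are not given: they have to be found in the camera images.
- canister: Blue square canister with a white band, lying on a side at the start. Body 56 x 56 mm, 88 mm tall; 135 mm with the closed cap; 0.5 kg. Origin: centre of its underside; z runs from the bottom to the cap, x and y are square to the sides; x points down at the start. White neck, 36 mm across, 88 to 95 mm above the bottom. On the bare bench it turns with its cap; the cradle stops that.
- cap_top (a point): Centre of the top of the orange round screw cap, 46 mm diameter, 33.5 mm tall; top 135 mm above the canister's bottom when closed. Below the orange part (lower than 101 mm, cap closed) are the dark steel collar (40 mm diameter) and swing arm: grip only the orange part. z points out of the cap.
- swing_pivot (a point): Top end of the dark steel pivot post (9 mm diameter) that carries the swing arm, at x = 22 mm, y = 22 mm in the canister's frame, 104 mm above the bottom; the axis is parallel to the canister's z. The cap's centre circles this axis at 31 mm.
- cap (a joint): Twist of the cap relative to its swing arm, rad: 0 screwed shut, grows anticlockwise seen from above (unscrewing), stops at 2.8. The cap rises 3 mm per rad in its collar. The plug under the cap is out of the neck at about 1.9 rad; before that the arm cannot swing. Friction about 0.14 N m; it stays where it is left.
- cap_arm (a joint): Swing of the arm about the pivot post, rad: 0 cap over the mouth, grows clockwise seen from above, stops at 2.2. Stays where it is left. At 1.4 and more the cap is clear of the mouth.
- cradle: Fixed cradle: dark steel plate 120 x 120 x 8 mm with four green walls round a square pocket, 68 x 68 mm inside; walls 9 mm thick, tops 32 mm above the bench. Origin: centre of the plate's underside; x and y square to the walls. The pocket floor, and so the bottom of a canister fully down, is 8 mm above the bench; any of the four square ways will do.
- bust: White plaster head on a 85 x 100 mm plinth, 175 mm tall, 2.2 kg, a bystander. Origin: centre of its underside.
- bottle: Amber glass bottle with a black cap, 64 mm diameter, 130 mm tall, a bystander. Origin: centre of its underside.
- mallet: Round steel mason's hammer lying on the bench, 195 mm long, head 60 mm diameter at +x, wooden handle along -x, a bystander. Origin: on the bench under it.
- offcut: Small marble block 90 x 60 x 45 mm, a bystander. Origin: centre of its underside.
There are look-alikes about, which are no part of the job. There is more than one size of the cradle; the job needs the middle-sized.

How it is judged:
On the way, in this order (a step that is already met when the one before it is completed fails the run):
1. the canister stands upright, fully down in the cradle, cap still screwed on, let go (angle between canister's own z axis and vertical below 0.08 rad and z of canister in the frame of cradle below 0.0115 m and horizontal distance between canister and cradle below 0.014 m and value of joint cap below 0.5 rad and contact force between the fingers and canister below 0.1 N), for 0.2 s.
2. the cap is unscrewed (1.8 rad or more) while the canister stands in the cradle (value of joint cap above 1.8 rad and value of joint cap_arm below 0.6 rad and horizontal distance between canister and cradle below 0.02 m and angle between canister's own z axis and vertical below 0.2 rad), for 0.1 s.
At the end, for the whole second after the job is handed in: The canister stands upright (within 0.08 rad) and at rest, fully down in the cradle pocket (bottom within 3.5 mm of the pocket floor, within 14 mm of the cradle's centre), and its cap is swung at least 1.35 rad aside, clear of the mouth (value of joint cap_arm above 1.35 rad and angle between canister's own z axis and vertical below 0.08 rad and z of canister in the frame of cradle below 0.0115 m and horizontal distance between canister and cradle below 0.014 m and linear speed of canister below 0.02 m/s); the robot touches nothing.
It fails at once if the bust is pushed more than 25 mm or tipped (distance of bust from where it was at the start of the episode above 0.025 m or angle between bust's own z axis and vertical above 0.3 rad).
It fails at once if the bottle is pushed more than 30 mm or tipped (distance of bottle from where it was at the start of the episode above 0.03 m or angle between bottle's own z axis and vertical above 0.4 rad).
It fails at once if the hammer or the marble offcut is pushed more than 40 mm (distance of any of mallet, offcut from where it was at the start of the episode above 0.04 m).
It fails at once if the canister is dropped (it moves faster than 0.5 m/s with the fingers off it) (linear speed of canister above 0.5 m/s and contact force between the fingers and canister below 0.1 N).
It also fails if it takes over 72 s, if anything falls off the work surface, if the arm or the gripper's body presses on something with over 40 N, if the wrist force passes 120 N, or if a joint passes its speed limit or range.

## Robot

A 6-joint arm with a two-finger parallel gripper is mounted at the origin on the work surface. World frame = base frame: x ahead of the robot, y to its left, z up, the work surface at z = 0. Lengths are in m, angles in rad, forces in N, time in s.
With the tool pointing down it reaches from about 0.3 to 0.875 m from the base axis. Payload 4.2 kg.
Tool frame: the origin (TCP) lies at the very end of the fingers, on their centre line; the grasp point (between the pads) lies 19 mm behind it; z points along the fingers, y is the line along which they close (so a half turn about z gives the same grasp; the last joint's range is limited). The gripper opens to 85 mm and grips with 20 to 120 N. Pads are 22 mm wide; open, the fingers measure 114 mm over their backs; the gripper's body (76 mm by 85 mm) begins 54 mm behind the grasp point. The pads swing forward as they close: fully open they stand 13 mm farther back than shut.
Start: joints at [-1.322, 0.32, 1.565, -0, 1.257, -0.02], TCP at [0.153, -0.554, 0.231] pointing down, gripper open.
Joint ranges: [-3.11, 3.11], [-0.84, 2.01], [0.21, 2.61], [-1.34, 4.49], [0.05, 2.63], [-2.56, 2.56]. Speed limits (rad/s): [2.57, 2.57, 3.14, 3.14, 3.14, 3.14].

## Interface

Orientations are given as a unit quaternion [w, x, y, z].
In Python, from bench import env gives the robot as it stands.
- The arm moves only by the tool step_arm, never from a script. Its argument "steps" is a list of rows, each a list of 7 numbers: the shift along the tool's x, y, z in cm, then the turn, a rotation vector about the tool's x, y, z in rad, then the finger opening in cm, from 0 to 8.54. In form: [[tx, ty, tz, ax, ay, az, grip], ...]. A call has 1 to 5 rows; each row is the pose to reach, as a shift and turn from the pose commanded when the call began, along the tool's axes at that moment; what a row does not reach only later rows make up. A row lasts 1/10 s, in which the tool goes at most 50 mm and 8.59 degrees, less where a joint would pass 70% of its speed; a pose out of reach is approached as far as the arm can. A call with a gripper value outside its range is refused whole. The fingers move at their own pace and stop on an object; "force" is the grip in N (left out, the last holds). Time passes only in rows, so rows that repeat a pose let the fingers close. It gives the time, the measured TCP pose, the force, the opening and the grip force at its end, in the units of the state.
- env.get_obs(): the state, without advancing time (a new reading comes with each control period).
- env.camera(name): name is "scene" or "top"; returns (picture, depth): 420x560x3 uint8, blue, green, red; 420x560 float32, m along the optical axis (not along the pixel's ray), 0 where there is no reading.
- env.get_calibration(name): a dict with "camera_matrix" (3x3 intrinsics, pixels), "world_from_camera" (4x4, takes a point from camera to world coordinates). Camera axes: x right, y down, z forward; pixel columns grow to the right and rows downward; lengths in m; the calibration is good to about 2 mm. A picture is of the moment at which its call begins. get_calibration takes no time and is no camera call.
- env.finish_job(): hands the job in; it is judged then, once.
The state is a dict: "t": time; "joints": joint angles; "qvel": joint speeds; "joint_torque": joint torques, N m; "position": TCP position; "eef_rot": TCP orientation; "ft_force": force on the tool from outside, world axes, zero at the start; "ft_torque": the same for the moment, N m; "grip_width": finger opening in m; "grasp_force": force on a finger pad.
Only numpy, scipy, OpenCV 4.12 (cv2) and the standard library are available. Lean on these libraries where they do the work, as an engineer would, in place of code of your own. Each camera call takes 0.05 s, during which the arm holds its last target. There are 200 camera calls.

## Working session

There is one attempt and no reset: what is moved stays moved. The work goes in short steps, Python scripts to look and compute and a tool call to move; the robot and the scene stay as the last step left them, time stands still between calls to the robot, and variables do not carry over. Pictures are saved under pics/ and viewed, at most 10 in all, crops included, and the job is handed in when it is done.

Besides the shell and the picture viewer there is one more tool, called after "Emit:" as name(argument=value, ...), one argument or row to a line, values as JSON. step_arm: Moves the arm, as the interface text tells. Its arguments: {"type":"object","properties":{"steps":{"type":"array"},"force":{"type":"number"}},"required":["steps"]}

```bash
mkdir -p pics; ls; python3 - <<'E'
from bench import env
import cv2,numpy as np
for n in ("scene","top"):
    p,d=env.camera(n); cv2.imwrite(f"pics/{n}0.png",p); np.savez(f"{n}0.npz",p=p,d=d)
    c=env.get_calibration(n); print(n,np.round(c["camera_matrix"],1).tolist(),np.round(c["world_from_camera"],3).tolist())
E
```

```text
pics
scene [[488.1, 0.0, 275.3], [0.0, 488.1, 207.7], [0.0, 0.0, 1.0]] [[0.213, 0.678, -0.704, 1.337], [0.977, -0.151, 0.151, -0.252], [-0.003, -0.72, -0.694, 0.854], [0.0, 0.0, 0.0, 1.0]]
top [[440.4, 0.0, 277.4], [0.0, 440.4, 213.5], [0.0, 0.0, 1.0]] [[-0.026, -0.992, 0.124, 0.367], [-0.999, 0.023, -0.029, -0.043], [0.026, -0.124, -0.992, 1.237], [0.0, 0.0, 0.0, 1.0]]
```

View pics/scene0.png

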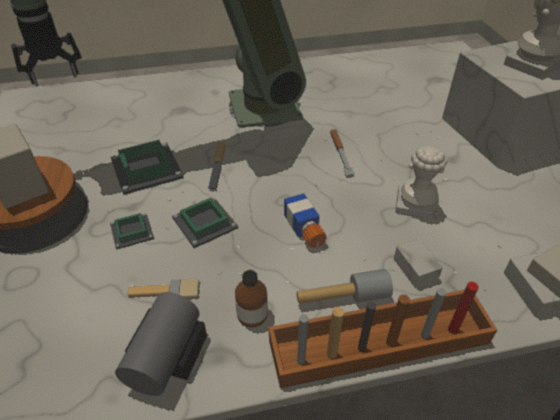

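View pics/top0.png

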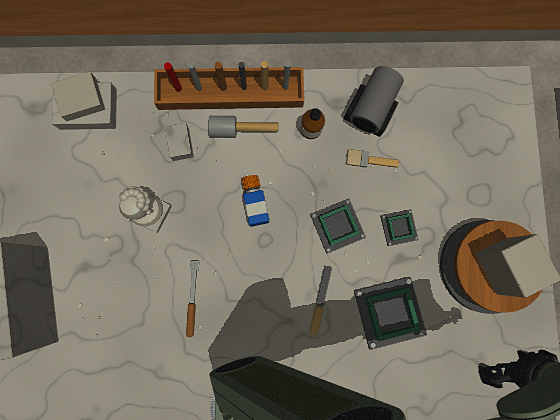

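The scene view has the canister at (303,215), its cap at (314,235) and the middle cradle at (205,220). In the top view they are at (256,207), (251,182) and (338,225). The bust is at (145,207), the bottle at (312,122), and the smaller and larger cradles at (399,227) and (390,312).

```bash
cat > h.py <<'E'
from bench import env
import cv2,numpy as np
def load(n,i): z=np.load(f"{n}{i}.npz"); return z['p'],z['d']
def pts(n,d):
    c=env.get_calibration(n);K=c["camera_matrix"];T=np.array(c["world_from_camera"])
    v,u=np.indices(d.shape); P=np.stack([(u-K[0][2])/K[0][0]*d,(v-K[1][2])/K[1][1]*d,d],-1)
    return P@T[:3,:3].T+T[:3,3]
def ray(n,uv,z):
    c=env.get_calibration(n);K=np.array(c["camera_matrix"]);T=np.array(c["world_from_camera"])
    uv=np.atleast_2d(uv).astype(float); r=np.c_[uv,np.ones(len(uv))]@np.linalg.inv(K).T@T[:3,:3].T
    return T[:3,3]+r*((z-T[2,3])/r[:,2])[:,None]
def mask(p,lo,hi,box):
    m=cv2.inRange(cv2.cvtColor(p,cv2.COLOR_BGR2HSV),lo,hi); o=np.zeros_like(m);x0,y0,x1,y1=box;o[y0:y1,x0:x1]=m[y0:y1,x0:x1];return o
E
python3 - <<'E'
from h import *
for n,cb,rb in (("top",(235,170,280,232),(305,192,372,258)),("scene",(275,185,335,255),(168,190,242,248))):
    p,d=load(n,0);P=pts(n,d)
    for nm,lo,hi in (("blue",(105,120,40),(130,255,255)),("orange",(3,140,60),(18,255,255))):
        m=mask(p,lo,hi,cb); q=P[(m>0)&(d>0)]; z=q[:,2]
        print(n,nm,len(q),np.round(q.mean(0),4),"z pct",np.round(np.percentile(z,[5,50,95]),4))
        q=q[(z>0.045)] if nm=="blue" else q
        r=cv2.minAreaRect((q[:,:2]*1000).astype(np.float32)); print("  rect mm",np.round(r[0],1),np.round(r[1],1),round(r[2],1), np.round(cv2.boxPoints(r)).tolist())
    m=mask(p,(55,90,20),(90,255,255),rb); q=P[(m>0)&(d>0)]
    for zl in (0.0,0.026):
        s=q[q[:,2]>zl]; r=cv2.minAreaRect((s[:,:2]*1000).astype(np.float32)); print(n,"cradle",len(s),np.round(r[0],1),np.round(r[1],1),round(r[2],1),np.round(np.percentile(s[:,2],[5,50,95]),3))
    # plate
    x0,y0,x1,y1=rb; B=np.zeros(d.shape,bool);B[y0:y1,x0:x1]=1
    s=P[B&(d>0)&(p.max(2)<75)&(P[...,2]>0.003)]; r=cv2.minAreaRect((s[:,:2]*1000).astype(np.float32)); print(" plate",len(s),np.round(r[0],1),np.round(r[1],1),round(r[2],1))
E
```

```text
top blue 413 [ 0.5318 -0.0196  0.0539] z pct [0.0416 0.0556 0.0597]
  rect mm [533.1 -19.3] [87.9 54.3] 10.4 [[485.0, -1.0], [495.0, -54.0], [581.0, -38.0], [571.0, 15.0]]
top orange 204 [ 0.606  -0.0056  0.0454] z pct [0.0338 0.0468 0.0529]
  rect mm [611.8  -4.8] [43.8 46.8] 9.7 [[586.0, 15.0], [594.0, -32.0], [637.0, -24.0], [629.0, 22.0]]
top cradle 404 [ 483.3 -247. ] [87.1 86.4] 20.2 [0.016 0.031 0.036]
top cradle 351 [ 482.6 -247.1] [85.6 86. ] 20.6 [0.028 0.032 0.036]
 plate 1172 [ 482.5 -246.5] [119.  118.9] 20.8
scene blue 329 [ 0.549  -0.0193  0.0544] z pct [0.0493 0.0554 0.0581]
  rect mm [539.2 -19.7] [85.5 52.6] 9.7 [[493.0, -1.0], [501.0, -53.0], [586.0, -38.0], [577.0, 13.0]]
scene orange 324 [ 0.6159 -0.0092  0.0408] z pct [0.0219 0.0446 0.0516]
  rect mm [611.2  -7.3] [35.7 41.4] 12.4 [[589.0, 9.0], [598.0, -31.0], [633.0, -24.0], [624.0, 17.0]]
scene cradle 158 [ 486.8 -246.7] [83.6 82.1] 21.5 [0.029 0.032 0.034]
scene cradle 158 [ 486.8 -246.7] [83.6 82.1] 21.5 [0.029 0.032 0.034]
 plate 1328 [ 488.3 -246. ] [117.1 116.9] 20.5
```

```bash
python3 - <<'E'
from h import *
from scipy.spatial.transform import Rotation as R
o=env.get_obs(); q=o["eef_rot"]; r=R.from_quat([q[1],q[2],q[3],q[0]]); print(np.round(r.as_matrix(),3),o["position"],o["joints"])
j=o["joints"]; E=R.from_euler("ZYZYZ",[j[0],j[1]+j[2],j[3],j[4],j[5]]); print(np.round(E.as_matrix(),3))
E
```

```text
[[ 0.964  0.266 -0.   ]
 [ 0.266 -0.964  0.002]
 [ 0.    -0.002 -1.   ]] [ 0.15257315 -0.55395303  0.23057057] [-1.32203589e+00  3.20238943e-01  1.56552992e+00 -2.65913346e-05
  1.25742059e+00 -1.99831530e-02]Traceback (most recent call last):
  File "<stdin>", line 4, in <module>
  File "scipy/spatial/transform/_rotation.pyx", line 1413, in scipy.spatial.transform._rotation.Rotation.from_euler
ValueError: Expected axis specification to be a non-empty string of upto 3 characters, got ZYZYZ
```

Emit:
step_arm(
  steps=[
    [0, 0, -3, 0.15, 0, 0, 8.54],
    [0, 0, -6, 0.3, 0, 0, 8.54],
    [0, 0, -6, 0.3, 0.15, 0, 8.54],
    [0, 0, -6, 0.3, 0.3, 0, 8.54],
    [0, 0, -6, 0.3, 0.3, 0, 8.54],
  ],
)

```text
t: 0.6
position: [0.1498, -0.5553, 0.2894]
eef_rot: [-0.169, 0.969, 0.128, 0.128]
ft_force: [-0.5, -0.1, -1.3]
grip_width: 0.0853
grasp_force: 0.0
```

```bash
python3 - <<'E'
from h import *
from scipy.spatial.transform import Rotation as R
o=env.get_obs(); q=o["eef_rot"]; r=R.from_quat([q[1],q[2],q[3],q[0]]); print(np.round(r.as_matrix(),3),o["position"],o["joints"])
j=o["joints"]; E=R.from_euler("ZYZYZ",[j[0],j[1]+j[2],j[3],j[4],j[5]]); print(np.round(E.as_matrix(),3))
E
```

```text
[[ 0.934  0.292  0.205]
 [ 0.205 -0.91   0.36 ]
 [ 0.292 -0.294 -0.91 ]] [ 0.14976721 -0.55530635  0.28941769] [-1.4622994   0.46805559  1.25785377  0.24985675  1.76296876 -0.1502085 ]Traceback (most recent call last):
  File "<stdin>", line 4, in <module>
  File "scipy/spatial/transform/_rotation.pyx", line 1413, in scipy.spatial.transform._rotation.Rotation.from_euler
ValueError: Expected axis specification to be a non-empty string of upto 3 characters, got ZYZYZ
```

```bash
cat >> h.py <<'E'
from scipy.spatial.transform import Rotation as R
def cur():
    o=env.get_obs(); q=o["eef_rot"]; return np.array(o["position"]),R.from_quat([q[1],q[2],q[3],q[0]]),o
def tgt(zdir,ydir):
    z=np.array(zdir,float);z/=np.linalg.norm(z);y=np.array(ydir,float);y-=z*(y@z);y/=np.linalg.norm(y)
    return R.from_matrix(np.c_[np.cross(y,z),y,z])
def row(p,r,p0=None,r0=None):
    if p0 is None: p0,r0,_=cur()
    return np.round(np.r_[100*r0.inv().apply(np.array(p)-p0),(r0.inv()*r).as_rotvec()],3).tolist()
def yaw(a): a=np.radians(a); return np.array([np.cos(a),np.sin(a),0])
E
python3 - <<'E'
from h import *
print(row([.55,-.02,.2],tgt([0,0,-1],-yaw(100.3))))
E
```

```text
[45.781, -34.401, 35.609, -0.316, -0.288, 0.082]
```

Emit:
step_arm(
  steps=[
    [16, -12, 12.5, -0.316, -0.288, 0.082, 8.54],
    [16, -12, 12.5, -0.316, -0.288, 0.082, 8.54],
    [16, -12, 12.5, -0.316, -0.288, 0.082, 8.54],
    [16, -12, 12.5, -0.316, -0.288, 0.082, 8.54],
    [16, -12, 12.5, -0.316, -0.288, 0.082, 8.54],
  ],
)

```text
t: 1.1
position: [0.2931, -0.3626, 0.2591]
eef_rot: [0.002, 0.996, 0.094, -0.0]
ft_force: [0.9, 0.3, 0.2]
grip_width: 0.0855
grasp_force: 0.0
```

```bash
python3 - <<'E'
from h import *
print(row([.55,-.02,.2],tgt([0,0,-1],-yaw(100.3)))); o=cur()[2]; print(o["position"],o["joints"],o["eef_rot"])
E
```

```text
[31.667, -28.853, 5.75, 0.004, 0.001, 0.009]
[ 0.29314644 -0.3625999   0.25905361] [-0.91369167  0.12724656  1.75035925 -0.00291325  1.26041341  0.46906544] [ 2.25168129e-03  9.95539233e-01  9.43213549e-02 -2.19807061e-04]
```

Emit:
step_arm(
  steps=[
    [20, -18, 3, 0, 0, 0, 8.54],
    [20, -18, 3, 0, 0, 0, 8.54],
    [20, -18, 3, 0, 0, 0, 8.54],
    [20, -18, 3, 0, 0, 0, 8.54],
    [20, -18, 3, 0, 0, 0, 8.54],
  ],
)

```text
t: 1.6
position: [0.4435, -0.167, 0.2305]
eef_rot: [0.003, 0.996, 0.093, 0.0]
ft_force: [-0.3, -0.8, -0.0]
grip_width: 0.0857
grasp_force: 0.0
```

Emit:
step_arm(
  steps=[
    [11, -10, 2, 0, 0, 0, 8.54],
    [11, -10, 2, 0, -0.15, 0, 8.54],
    [11, -10, 2, 0, -0.3, 0, 8.54],
    [11, -10, 2, 0, -0.35, 0, 8.54],
    [11, -10, 2, 0, -0.35, 0, 8.54],
  ],
)

```text
t: 2.1
position: [0.5339, -0.0487, 0.2073]
eef_rot: [0.019, 0.98, 0.093, -0.176]
ft_force: [-1.2, -0.1, -0.1]
grip_width: 0.0853
grasp_force: 0.0
```

```bash
cat > kin.py <<'E'
import numpy as np
from scipy.spatial.transform import Rotation as R
from scipy.optimize import least_squares
def Rq(j,s4=1,s6=1):
    return R.from_euler("ZYZ",[j[0],j[1]+j[2],s4*j[3]])*R.from_euler("YZ",[j[4],s6*j[5]])*R.from_euler("Z",OFF)
OFF=np.pi/2
def fk(j,k):
    d1,a1,L2,a3,L3,d6=k
    A=R.from_euler("Z",j[0]);B=A*R.from_euler("Y",j[1]);C=A*R.from_euler("Y",j[1]+j[2]);r=Rq(j)
    return A.apply([a1,0,d1])+B.apply([0,0,L2])+C.apply([a3,0,L3])+r.apply([0,0,d6]),r
E
python3 - <<'E'
from h import *
import kin
D=[([.15257315,-.55395303,.23057057],[-1.32203589,.320238943,1.56552992,0,1.25742059,-.0199831530]),
([.14976721,-.55530635,.28941769],[-1.4622994,.46805559,1.25785377,.24985675,1.76296876,-.1502085]),
([.29314644,-.3625999,.25905361],[-.91369167,.12724656,1.75035925,-.00291325,1.26041341,.46906544])]
p,r,o=cur(); D.append((p,o["joints"])); print(o["position"],o["joints"])
for off in (1,-1):
  kin.OFF=off*np.pi/2; print(off,(kin.Rq(o["joints"])*r.inv()).magnitude(),(kin.Rq(o["joints"],-1)*r.inv()).magnitude())
f=lambda k:np.concatenate([kin.fk(j,k)[0]-p for p,j in D])
s=kin.least_squares(f,[.3,0,.4,0,.4,.25]); print(np.round(s.x,4),np.abs(s.fun).max(),np.linalg.svd(s.jac)[1])
print(row([.535,-.02,.1],tgt(-yaw(10.3)*np.sin(.35)-[0,0,np.cos(.35)],-yaw(100.3))))
E
```

```text
[ 0.53387703 -0.04871641  0.20728143] [-0.05939277  0.45403982  1.46609527 -0.08947249  1.56549346  1.33818146]
1 1.9664498530027684e-16 0.17894497679506846
-1 3.1415926535897927 3.1406450023699306
[ 0.1445 -0.0012  0.6108  0.03    0.4163  0.3364] 0.013018201105530439 [3.96904771 2.83641138 0.38881577 0.17848548 0.10554301 0.08518637]
[4.337, -2.841, 9.822, 0.007, 0.005, 0.008]
```

Emit:
step_arm(
  steps=[
    [4, -2.8, 9.5, 0.007, 0.005, 0.008, 8.54],
    [4, -2.8, 9.5, 0.007, 0.005, 0.008, 8.54],
    [4, -2.8, 9.5, 0.007, 0.005, 0.008, 8.54],
    [4, -2.8, 9.5, 0.007, 0.005, 0.008, 8.54],
  ],
)

```text
t: 2.5
position: [0.5311, -0.0236, 0.1078]
eef_rot: [0.015, 0.981, 0.086, -0.172]
ft_force: [0.5, 0.2, 0.8]
grip_width: 0.0853
grasp_force: 0.0
```

```bash
python3 - <<'E'
from h import *
p,r,o=cur(); print(o["position"],o["joints"])
print(row([.543,-.018,.012],tgt(-yaw(10.3)*np.sin(.35)-[0,0,np.cos(.35)],-yaw(100.3))))
a,d=env.camera("top"); np.savez("top1.npz",p=a,d=d); cv2.imwrite("pics/t1.png",cv2.resize(a[120:300,180:400],None,fx=3,fy=3))
E
```

```text
[ 0.5310891  -0.02363242  0.10780719] [-0.02532494  0.52860553  1.60600058 -0.0698894   1.34762948  1.39759958]
[4.45, -0.352, 8.579, -0.001, -0.003, -0.005]
```

View pics/t1.png

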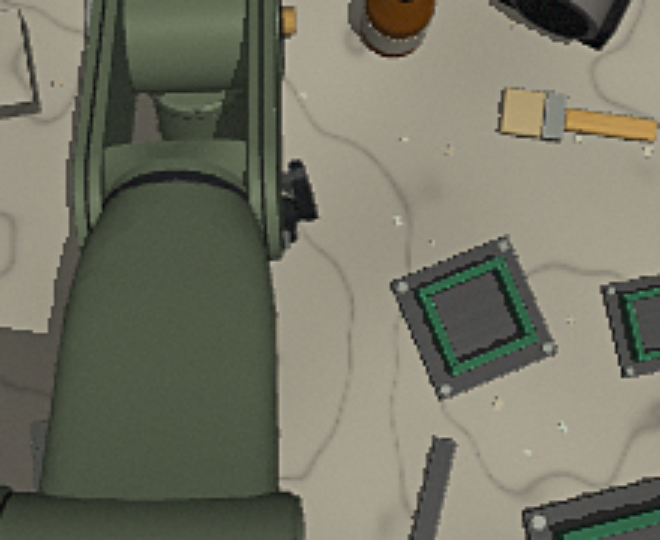

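The arm hides the canister in the top crop. The cradle is clearly visible at (472,317), and no fingers overlap other objects. I'm descending to grasp.

Emit:
step_arm(
  steps=[
    [2.2, -0.3, 4.3, 0, 0, -0.005, 8.54],
    [3.6, -0.35, 7.0, 0, 0, -0.005, 8.54],
    [4.45, -0.35, 8.6, 0, 0, -0.005, 8.54],
    [4.45, -0.35, 8.6, 0, 0, -0.005, 8.54],
  ],
  force=40,
)

```text
t: 2.95
position: [0.5447, -0.0182, 0.0116]
eef_rot: [0.015, 0.981, 0.088, -0.171]
ft_force: [0.1, -0.4, 0.5]
grip_width: 0.0854
grasp_force: 0.0
```

```bash
python3 - <<'E'
from h import *
p,r,o=cur(); print(o["position"],o["joints"],o["ft_force"])
a,d=env.camera("scene"); np.savez("scene1.npz",p=a,d=d); cv2.imwrite("pics/s1.png",cv2.resize(a[120:300,180:400],None,fx=3,fy=3))
E
```

```text
[ 0.54472424 -0.01816856  0.01161686] [-0.0166968   0.65229981  1.65722522 -0.07019273  1.17189373  1.41313862] [ 0.08739966 -0.38006297  0.52119708]
```

View pics/s1.png

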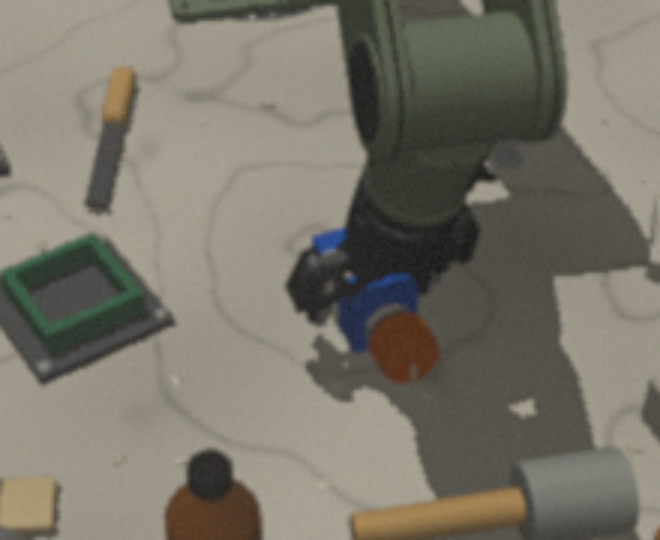

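The fingers straddle the canister body at about (370,280) in the crop. Closing now, then a small lift.

Emit:
step_arm(
  steps=[
    [0, 0, 0, 0, 0, 0, 5],
    [0, 0, 0, 0, 0, 0, 5],
    [0, 0, 0, 0, 0, 0, 5],
    [0, 0, 0, 0, 0, 0, 5],
    [0, 0, 0, 0, 0, 0, 5],
  ],
  force=60,
)

```text
t: 3.5
position: [0.5456, -0.0169, 0.0133]
eef_rot: [0.014, 0.982, 0.088, -0.169]
ft_force: [1.1, 1.4, 6.9]
grip_width: 0.0551
grasp_force: 65.3
```

Emit:
step_arm(
  steps=[
    [0, 0, 0, 0, 0, 0, 5],
    [0, 0, 0, 0, 0, 0, 5],
    [-0.7, 0, -1.9, 0, 0, 0, 5],
    [-2, 0, -5.5, 0, 0, 0, 5],
    [-3.5, 0, -9.5, 0, 0, 0, 5],
  ],
)

```text
t: 4.0
position: [0.5427, -0.0176, 0.1123]
eef_rot: [0.014, 0.981, 0.089, -0.172]
ft_force: [-0.0, -0.7, -6.9]
grip_width: 0.0555
grasp_force: 65.7
```

```bash
python3 - <<'E'
from h import *
import kin
p,r,o=cur(); print(o["position"],o["joints"],o["ft_force"],o["grip_width"])
D=[([.15257315,-.55395303,.23057057],[-1.32203589,.320238943,1.56552992,0,1.25742059,-.0199831530]),
([.14976721,-.55530635,.28941769],[-1.4622994,.46805559,1.25785377,.24985675,1.76296876,-.1502085]),
([.29314644,-.3625999,.25905361],[-.91369167,.12724656,1.75035925,-.00291325,1.26041341,.46906544]),
([.53387703,-.04871641,.20728143],[-.05939277,.45403982,1.46609527,-.08947249,1.56549346,1.33818146]),
([.5310891,-.02363242,.10780719],[-.02532494,.52860553,1.60600058,-.0698894,1.34762948,1.39759958]),
([.54472424,-.01816856,.01161686],[-.0166968,.65229981,1.65722522,-.07019273,1.17189373,1.41313862]),(p,o["joints"])]
A=[];b=[]
for P,j in D:
    a=R.from_euler("Z",j[0]).as_matrix();B=a@R.from_euler("Y",j[1]).as_matrix();C=a@R.from_euler("Y",j[1]+j[2]).as_matrix();r6=kin.Rq(j).as_matrix()
    A.append(np.c_[a,B[:,[0,2]],C[:,[0,2]],r6[:,2]]);b.append(P)
A=np.vstack(A);b=np.hstack(b)
for cols in ([0,1,2,3,4,5,6,7],[0,2,4,6,7],[0,2,4,5,6,7],[0,2,3,4,6,7]):
    x,_,rk,s=np.linalg.lstsq(A[:,cols],b,rcond=None); print(cols,np.round(x,4),np.abs(A[:,cols]@x-b).max(),s[-1])
E
```

```text
[ 0.54267024 -0.01755641  0.11228404] [-0.01595783  0.54086088  1.57013869 -0.06539663  1.37284582  1.39841318] [-0.04866652 -0.66294943 -6.91783649] 0.0555006807898229
[0, 1, 2, 3, 4, 5, 6, 7] [-0.      0.0115  0.1403  0.      0.5918  0.0252  0.417   0.3183] 6.673504067605807e-06 0.1871862126450185
[0, 2, 4, 6, 7] [-0.0017  0.1323  0.5629  0.4179  0.3061] 0.01500095347543387 0.23968628293129005
[0, 2, 4, 5, 6, 7] [-1.000e-04  1.392e-01  5.869e-01  2.390e-02  4.175e-01  3.136e-01] 0.012564438562455926 0.1877659890641746
[0, 2, 3, 4, 6, 7] [-1.900e-03  1.324e-01  5.000e-04  5.629e-01  4.177e-01  3.061e-01] 0.015015162496335166 0.23680225439966843
```

```bash
cat > kin.py <<'E'
import numpy as np
from scipy.spatial.transform import Rotation as R
from scipy.optimize import least_squares
LO=np.array([-3.11,-.84,.21,-1.34,.05,-2.56]);HI=np.array([3.11,2.01,2.61,4.49,2.63,2.56])
def fk(j):
    A=R.from_euler("Z",j[0]);C=A*R.from_euler("Y",j[1]+j[2]);r=C*R.from_euler("ZY",[j[3],j[4]])*R.from_euler("Z",j[5]+np.pi/2)
    e=A.apply([0,.0115,.1403])+(A*R.from_euler("Y",j[1])).apply([0,0,.5918]);w=e+C.apply([.0252,0,.417])
    return w+r.apply([0,0,.3183]),r,e,w
def ik(p,r,j0,tol=1e-3):
    f=lambda j:np.r_[fk(j)[0]-p,.3*(fk(j)[1]*r.inv()).as_rotvec()]
    s=least_squares(f,np.clip(j0,LO+1e-6,HI-1e-6),bounds=(LO,HI)); return s.x,np.abs(s.fun).max()
E
cat > can.py <<'E'
from h import *
# canister in tool frame, from the grasp
_q=[0.014,0.982,0.088,-0.169]; _r=R.from_quat([_q[1],_q[2],_q[3],_q[0]]); _p=np.array([.5456,-.0169,.0133])
_x=_r.apply([1,0,0]); _ax=np.array([_x[0],_x[1],0]);_ax/=np.linalg.norm(_ax)
_rc=R.from_matrix(np.c_[[0,0,-1],np.cross(_ax,[0,0,-1]),_ax])
_o=np.array([.5355,-.0195,.028])-.044*_ax
RC=_r.inv()*_rc; PC=_r.inv().apply(_o-_p); PC[1]=0
def tool(pc,rc): r=rc*RC.inv(); return np.array(pc)-r.apply(PC),r
def stand(psi): return R.from_euler("Z",psi,degrees=True)
E
python3 - <<'E'
from can import *
from kin import *
print(np.round(PC,4),np.round(RC.as_matrix(),3),"grip h",np.round(-PC,4))
j0=np.array(cur()[2]["joints"]); rng=np.random.default_rng(0)
for psi in (20.7,-69.3,110.7):
  for z in (.008,.14):
    p,r=tool([.4855,-.2465,z],stand(psi)); S=[]
    for i in range(40):
        j,e=ik(p,r,j0 if i==0 else rng.uniform(LO,HI))
        if e<1e-4 and not any(np.abs(j-k).max()<.05 for k in S): S.append(j); f=fk(j);print(psi,z,np.round(j,2),"tcp",np.round(p,3),"elbow",np.round(f[2],2),"wrist",np.round(f[3],2))
E
```

```text
[-0.0562  0.      0.0043] [[ 0.334 -0.     0.943]
 [ 0.002 -1.    -0.001]
 [ 0.943  0.002 -0.334]] grip h [ 0.0562 -0.     -0.0043]
20.7 0.008 [-1.04  0.72  2.31  1.7   1.21 -1.45] tcp [ 0.499 -0.241  0.062] elbow [ 0.21 -0.33  0.59] wrist [ 0.22 -0.35  0.17]
20.7 0.14 [-1.04  0.42  2.24  1.56  1.19 -1.05] tcp [ 0.499 -0.241  0.194] elbow [ 0.13 -0.2   0.68] wrist [ 0.22 -0.35  0.3 ]
-69.3 0.008 [ 0.02  0.72  2.38  4.39  1.21 -1.62] tcp [ 0.491 -0.26   0.062] elbow [0.39 0.02 0.59] wrist [0.38 0.02 0.17]
110.7 0.008 [-0.73  0.98  1.34  0.49  1.97 -1.2 ] tcp [ 0.48  -0.233  0.062] elbow [ 0.37 -0.32  0.47] wrist [ 0.59 -0.51  0.17]
110.7 0.14 [-0.73  0.83  1.29  0.54  2.14 -1.09] tcp [ 0.48  -0.233  0.194] elbow [ 0.33 -0.28  0.54] wrist [ 0.59 -0.51  0.3 ]
```

```bash
python3 - <<'E'
from can import *
from kin import *
p0,r0,o=cur(); j0=np.array(o["joints"]); 
p,r=tool([.4855,-.2465,.16],stand(20.7)); j1,e=ik(p,r,[-1.04,.42,2.24,1.56,1.19,-1.05]); print(np.round(j1,3),e)
c=np.array([[x,y,z] for x in(-.028,.028) for y in(-.028,.028) for z in(0,.135)])
P=pts("top",load("top",0)[1]); m=np.hypot(P[...,0]-.22,P[...,1]+.345)<.13; print("max h near wrist",np.percentile(P[m][:,2],[50,99,100]))
N=25; prev=(p0,r0); base=(p0,r0)
for k in range(1,N+1):
    j=j0+(j1-j0)*k/N; a,b,_,w=fk(j)
    zz=(b.apply(RC.apply(c)+PC)+a)
    print(k,[round(float(v),2) for v in row(a,b,*base)],"|",np.round(a,2),"minz",zz[:,2].min().round(3),"max r",np.hypot(*zz[:,:2].T).max().round(2),round(np.degrees((prev[1].inv()*b).magnitude()),1),"w",np.round(w,2)); prev=(a,b)
    if k%5==0: base=(a,b)
E
```

```text
[-1.037  0.376  2.223  1.532  1.194 -0.99 ] 1.230328963708338e-10
max h near wrist [0.01093882 0.63377677 0.63641603]
1 [-1.01, -0.06, 0.78, 0.08, 0.0, -0.04] | [ 0.53 -0.02  0.11] minz 0.092 max r 0.62 5.2 w [ 0.64 -0.02  0.41]
2 [-1.93, -0.18, 1.4, 0.15, 0.02, -0.09] | [ 0.52 -0.02  0.11] minz 0.087 max r 0.61 5.1 w [ 0.63 -0.05  0.4 ]
3 [-2.74, -0.33, 1.86, 0.23, 0.04, -0.13] | [ 0.51 -0.02  0.1 ] minz 0.082 max r 0.6 5.1 w [ 0.62 -0.07  0.4 ]
4 [-3.44, -0.48, 2.17, 0.3, 0.07, -0.17] | [ 0.5  -0.02  0.1 ] minz 0.078 max r 0.59 5.0 w [ 0.61 -0.1   0.39]
5 [-4.04, -0.63, 2.33, 0.37, 0.11, -0.2] | [ 0.5  -0.02  0.1 ] minz 0.075 max r 0.58 5.0 w [ 0.6  -0.12  0.39]
6 [-0.47, -0.2, 0.02, 0.06, 0.05, -0.04] | [ 0.49 -0.02  0.11] minz 0.072 max r 0.58 5.0 w [ 0.58 -0.14  0.38]
7 [-0.83, -0.36, -0.1, 0.12, 0.1, -0.08] | [ 0.49 -0.02  0.11] minz 0.071 max r 0.57 5.0 w [ 0.57 -0.16  0.38]
8 [-1.1, -0.48, -0.36, 0.16, 0.17, -0.11] | [ 0.49 -0.02  0.11] minz 0.07 max r 0.57 4.9 w [ 0.55 -0.18  0.38]
9 [-1.29, -0.52, -0.75, 0.2, 0.23, -0.15] | [ 0.49 -0.02  0.12] minz 0.071 max r 0.57 5.0 w [ 
[... 1110 characters left out ...]
 5.3 w [ 0.34 -0.33  0.34]
20 [1.63, 3.56, -7.33, -0.2, 0.36, -0.18] | [ 0.51 -0.13  0.19] minz 0.124 max r 0.59 5.3 w [ 0.32 -0.34  0.33]
21 [0.42, 1.3, -1.55, -0.06, 0.06, -0.04] | [ 0.51 -0.15  0.19] minz 0.131 max r 0.59 5.4 w [ 0.3  -0.34  0.33]
22 [0.73, 2.63, -3.26, -0.13, 0.11, -0.08] | [ 0.51 -0.17  0.2 ] minz 0.138 max r 0.59 5.4 w [ 0.28 -0.34  0.33]
23 [0.91, 3.98, -5.13, -0.21, 0.15, -0.11] | [ 0.51 -0.19  0.2 ] minz 0.146 max r 0.59 5.5 w [ 0.26 -0.35  0.33]
24 [0.94, 5.31, -7.15, -0.29, 0.19, -0.15] | [ 0.51 -0.22  0.21] minz 0.153 max r 0.59 5.5 w [ 0.24 -0.35  0.32]
25 [0.81, 6.6, -9.32, -0.38, 0.22, -0.19] | [ 0.5  -0.24  0.21] minz 0.16 max r 0.58 5.6 w [ 0.22 -0.35  0.32]
```

Emit:
step_arm(
  steps=[
    [-1.0, -0.05, 0.8, 0.08, 0, -0.04, 5],
    [-1.9, -0.2, 1.4, 0.15, 0.02, -0.09, 5],
    [-2.7, -0.35, 1.9, 0.23, 0.04, -0.13, 5],
    [-3.4, -0.5, 2.2, 0.3, 0.07, -0.17, 5],
    [-4.0, -0.65, 2.3, 0.37, 0.11, -0.2, 5],
  ],
)

```text
t: 4.5
position: [0.4973, -0.0197, 0.104]
eef_rot: [-0.188, 0.961, 0.154, -0.13]
ft_force: [0.2, 0.4, -7.7]
grip_width: 0.0553
grasp_force: 66.1
```

Emit:
step_arm(
  steps=[
    [-0.5, -0.2, 0, 0.06, 0.05, -0.04, 5],
    [-0.8, -0.35, -0.1, 0.12, 0.1, -0.08, 5],
    [-1.1, -0.5, -0.35, 0.16, 0.17, -0.11, 5],
    [-1.3, -0.5, -0.75, 0.2, 0.23, -0.15, 5],
    [-1.4, -0.5, -1.25, 0.24, 0.31, -0.18, 5],
  ],
)

```text
t: 5.0
position: [0.4875, -0.0245, 0.12]
eef_rot: [-0.332, 0.923, 0.192, 0.02]
ft_force: [-0.7, -0.0, -6.7]
grip_width: 0.0556
grasp_force: 66.2
```

Emit:
step_arm(
  steps=[
    [0.1, 0, -0.65, 0.02, 0.08, -0.04, 5],
    [0.25, 0.1, -1.45, 0.04, 0.15, -0.07, 5],
    [0.4, 0.3, -2.35, 0.04, 0.23, -0.11, 5],
    [0.55, 0.6, -3.4, 0.04, 0.32, -0.14, 5],
    [0.65, 1.0, -4.6, 0.02, 0.4, -0.17, 5],
  ],
)

```text
t: 5.5
position: [0.5009, -0.0583, 0.1501]
eef_rot: [-0.369, 0.879, 0.199, 0.228]
ft_force: [-0.7, 0.8, -7.1]
grip_width: 0.0551
grasp_force: 66.3
```

```bash
python3 - <<'E'
from can import *
from kin import *
p0,r0,o=cur(); j0=np.array(o["joints"]); print(np.round(j0,2),np.round(p0,3),o["grip_width"],o["grasp_force"])
p,r=tool([.4855,-.2465,.12],stand(20.7)); j1,e=ik(p,r,[-1.04,.42,2.24,1.56,1.19,-1.05])
N=10; base=(p0,r0)
for k in range(1,N+1):
    j=j0+(j1-j0)*k/N; a,b,_,w=fk(j); print(k,[round(float(v),2) for v in row(a,b,*base)],np.round(a,2))
    if k==5: base=(a,b)
E
```

```text
[-0.63  0.44  1.97  0.9   1.26 -0.04] [ 0.501 -0.058  0.15 ] 0.05512091752355189 66.27862215042114
1 [0.29, 0.67, -0.9, -0.02, 0.08, -0.04] [ 0.5  -0.07  0.15]
2 [0.55, 1.46, -1.94, -0.04, 0.16, -0.08] [ 0.51 -0.08  0.16]
3 [0.73, 2.36, -3.14, -0.08, 0.23, -0.11] [ 0.51 -0.1   0.16]
4 [0.81, 3.35, -4.48, -0.13, 0.3, -0.15] [ 0.51 -0.11  0.16]
5 [0.78, 4.43, -5.97, -0.19, 0.37, -0.18] [ 0.52 -0.13  0.17]
6 [0.12, 1.43, -1.38, -0.06, 0.06, -0.04] [ 0.52 -0.15  0.17]
7 [0.12, 2.9, -2.93, -0.14, 0.11, -0.08] [ 0.51 -0.17  0.17]
8 [-0.04, 4.39, -4.65, -0.21, 0.15, -0.12] [ 0.51 -0.19  0.17]
9 [-0.36, 5.88, -6.52, -0.3, 0.18, -0.15] [ 0.51 -0.22  0.17]
10 [-0.86, 7.33, -8.55, -0.38, 0.2, -0.19] [ 0.5  -0.24  0.17]
```

Tracking the branch perfectly.

Emit:
step_arm(
  steps=[
    [0.3, 0.65, -0.9, -0.02, 0.08, -0.04, 5],
    [0.55, 1.45, -1.95, -0.04, 0.16, -0.08, 5],
    [0.75, 2.35, -3.15, -0.08, 0.23, -0.11, 5],
    [0.8, 3.35, -4.5, -0.13, 0.3, -0.15, 5],
    [0.8, 4.45, -6.0, -0.19, 0.37, -0.18, 5],
  ],
)

```text
t: 6.0
position: [0.5154, -0.1302, 0.1667]
eef_rot: [-0.292, 0.832, 0.183, 0.434]
ft_force: [1.3, 1.0, -6.4]
grip_width: 0.0552
grasp_force: 66.4
```

Emit:
step_arm(
  steps=[
    [0.1, 1.4, -1.4, -0.06, 0.06, -0.04, 5],
    [0.1, 2.9, -2.9, -0.14, 0.11, -0.08, 5],
    [0, 4.4, -4.65, -0.21, 0.15, -0.12, 5],
    [-0.35, 5.9, -6.5, -0.3, 0.18, -0.15, 5],
    [-0.85, 7.35, -8.55, -0.38, 0.2, -0.19, 5],
  ],
)

```text
t: 6.5
position: [0.4987, -0.2414, 0.1734]
eef_rot: [-0.105, 0.805, 0.145, 0.565]
ft_force: [0.0, -0.2, -8.0]
grip_width: 0.0556
grasp_force: 66.5
```

```bash
python3 - <<'E'
from can import *
p0,r0,o=cur(); print(np.round(o["joints"],2),np.round(p0,3),o["grasp_force"])
for z in (.12,.05): print(z,row(*tool([.4855,-.2465,z],stand(20.7))))
for n in ("scene","top"):
    a,d=env.camera(n); np.savez(f"{n}2.npz",p=a,d=d)
    b=a[120:300,120:340] if n=="scene" else a[130:310,240:460]; cv2.imwrite(f"pics/{n}2.png",cv2.resize(b,None,fx=3,fy=3))
E
```

```text
[-1.04  0.46  2.26  1.58  1.19 -1.11] [ 0.499 -0.241  0.173] 66.49035930633545
0.12 [0.115, 0.01, 0.017, 0.002, 0.005, -0.005]
0.05 [-6.471, 0.042, 2.389, 0.002, 0.005, -0.005]
```

View pics/scene2.png

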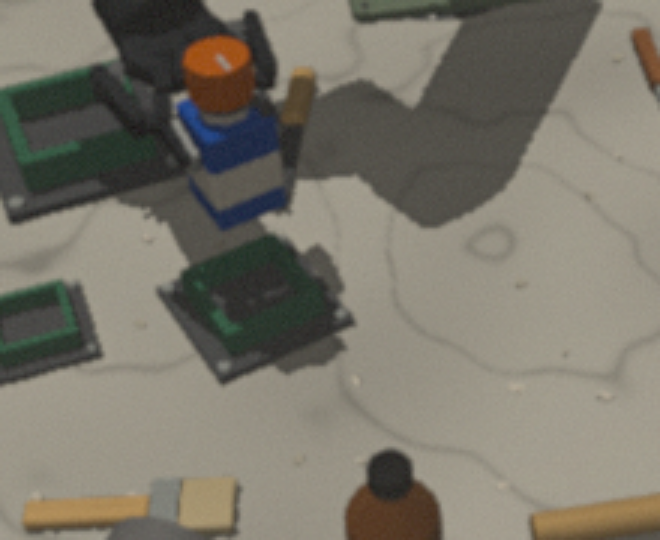

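The canister hangs upright above the middle cradle: cap at (218,75) in the crop, cradle at (258,300). Next I check its tilt and centring by measurement.

```bash
cat > chk.py <<'E'
from can import *
import sys
def check(i,cx=.4855,cy=-.2465):
    for n in ("scene","top"):
        p,d=load(n,i);P=pts(n,d); near=(d>0)&(np.hypot(P[...,0]-cx,P[...,1]-cy)<.08)
        hsv=cv2.cvtColor(p,cv2.COLOR_BGR2HSV)
        o=near&(cv2.inRange(hsv,(3,140,60),(18,255,255))>0); q=P[o]
        if len(q):
            zt=np.percentile(q[:,2],95); t=q[q[:,2]>zt-.006]; c,rr=cv2.minEnclosingCircle((t[:,:2]*1000).astype(np.float32)); print(n,"cap top z",zt.round(4),"circle",np.round(c,1),round(rr,1),len(t),"mean",np.round(t.mean(0)[:2]*1000,1))
        b=near&(cv2.inRange(hsv,(105,120,40),(130,255,255))>0); q=P[b]; print(n,"blue z",np.percentile(q[:,2],[1,99]).round(4) if len(q) else None)
        if n=="scene" and len(q)>40:
            rng=np.random.default_rng(0)
            for f in range(2):
                best=None
                for k in range(400):
                    s=q[rng.choice(len(q),3,False)]; m=np.cross(s[1]-s[0],s[2]-s[0]); L=np.linalg.norm(m)
                    if L<1e-5: continue
                    m/=L
                    if abs(m[2])>.4: continue
                    I=abs((q-s[0])@m)<.0015
                    if best is None or I.sum()>best.sum(): best=I
                s=q[best];c=s.mean(0);m=np.linalg.svd(s-c)[2][2];m*=np.sign(m[0])
                print("  face n",len(s),np.round(m,3),"yaw",np.degrees(np.arctan2(m[1],m[0])).round(1),"offset from cradle mm",round(float((c-[cx,cy,0])@m*1000),1)); q=q[~best]
                if len(q)<40: break
E
python3 -c "
from chk import *
check(2)"
```

```text
scene cap top z 0.2551 circle [ 486.1 -246.5] 25.3 241 mean [ 488.5 -246.3]
scene blue z [0.1244 0.2084]
  face n 233 [0.929 0.371 0.01 ] yaw 21.8 offset from cradle mm 29.2
  face n 70 [ 0.352 -0.936 -0.001] yaw -69.4 offset from cradle mm 26.5
top cap top z 0.2559 circle [ 482.8 -249.7] 23.6 297 mean [ 482.1 -250.3]
top blue z [0.01   0.2141]
```

Tilt is under 0.6° and the centring is within about 2 mm. Descending.

Emit:
step_arm(
  steps=[
    [-1.9, 0, 0.7, 0.002, 0.004, -0.004, 5],
    [-3.8, 0, 1.35, 0.002, 0.004, -0.004, 5],
    [-5.7, 0, 2.05, 0.002, 0.004, -0.004, 5],
    [-7.1, 0, 2.6, 0.002, 0.004, -0.004, 5],
    [-8, 0, 2.9, 0.002, 0.004, -0.004, 5],
  ],
)

```text
t: 7.1
position: [0.4999, -0.2396, 0.0877]
eef_rot: [-0.108, 0.803, 0.147, 0.567]
ft_force: [-0.0, 0.2, -6.1]
grip_width: 0.0554
grasp_force: 66.6
```

Emit:
step_arm(
  steps=[
    [-0.5, 0, 0.18, 0, 0, 0, 5],
    [-1, 0, 0.36, 0, 0, 0, 5],
    [-1.4, 0, 0.5, 0, 0, 0, 5],
    [-1.7, 0, 0.61, 0, 0, 0, 5],
    [-1.9, 0, 0.68, 0, 0, 0, 5],
  ],
)

```text
t: 7.6
position: [0.5001, -0.2398, 0.0692]
eef_rot: [-0.107, 0.803, 0.147, 0.568]
ft_force: [0.1, 0.5, -5.3]
grip_width: 0.0556
grasp_force: 66.6
```

```bash
python3 - <<'E'
from can import *
p,r,o=cur(); print("bottom est",np.round(p+r.apply(PC),4),np.round((r*RC).as_matrix()[:,2],3),o["ft_force"]); print(row(*tool([.4855,-.2465,.008],stand(20.7))))
E
```

```text
bottom est [ 0.4864 -0.2447  0.0148] [-0.001 -0.005  1.   ] [ 0.14317315  0.48190107 -5.25715222]
[-0.689, 0.117, 0.099, -0.003, -0.003, -0.003]
```

Emit:
step_arm(
  steps=[
    [-0.15, 0.05, 0.05, 0, 0, 0, 5],
    [-0.3, 0.1, 0.1, 0, 0, 0, 5],
    [-0.4, 0.1, 0.13, 0, 0, 0, 5],
    [-0.5, 0.1, 0.16, 0, 0, 0, 5],
    [-0.5, 0.1, 0.16, 0, 0, 0, 5],
  ],
)

```text
t: 8.1
position: [0.5002, -0.2406, 0.0639]
eef_rot: [-0.107, 0.803, 0.147, 0.568]
ft_force: [-0.5, 0.6, -6.6]
grip_width: 0.0556
grasp_force: 66.6
```

Emit:
step_arm(
  steps=[
    [-0.1, 0, 0.03, 0, 0, 0, 5],
    [-0.15, 0, 0.05, 0, 0, 0, 5],
    [-0.15, 0, 0.05, 0, 0, 0, 5],
  ],
)

```text
t: 8.4
position: [0.5003, -0.2406, 0.0626]
eef_rot: [-0.107, 0.802, 0.147, 0.568]
ft_force: [0.2, -0.3, -5.0]
grip_width: 0.0555
grasp_force: 66.8
```

Emit:
step_arm(
  steps=[
    [-0.07, 0, 0.025, 0, 0, 0, 5],
    [-0.07, 0, 0.025, 0, 0, 0, 5],
    [-0.14, 0, 0.05, 0, 0, 0, 5],
    [-0.14, 0, 0.05, 0, 0, 0, 5],
  ],
)

```text
t: 8.8
position: [0.5003, -0.2405, 0.0625]
eef_rot: [-0.107, 0.801, 0.147, 0.57]
ft_force: [-6.4, -1.2, 4.4]
grip_width: 0.0555
grasp_force: 67.8
```

```bash
python3 - <<'E'
from chk import *
for n in ("scene","top"):
    a,d=env.camera(n); np.savez(f"{n}3.npz",p=a,d=d)
check(3); print([np.round(env.get_obs()[k],3) for k in ("ft_force","position")])
E
```

```text
scene cap top z 0.1443 circle [ 487.8 -246.2] 24.1 211 mean [ 489.  -245.8]
scene blue z [0.0676 0.0987]
  face n 116 [0.939 0.337 0.067] yaw 19.7 offset from cradle mm 34.3
  face n 49 [0.94  0.335 0.063] yaw 19.6 offset from cradle mm 36.2
top cap top z 0.146 circle [ 484.5 -247.6] 23.1 221 mean [ 484.2 -247.8]
top blue z [0.0101 0.1049]
[array([-5.49 , -0.341,  4.571]), array([ 0.5  , -0.24 ,  0.063])]
```

Contact felt at the expected height (cap top 0.144–0.146 m against 0.143 m expected). Easing off, releasing and checking before backing out.

Emit:
step_arm(
  steps=[
    [0.07, 0, -0.025, 0, 0, 0, 5],
    [0.07, 0, -0.025, 0, 0, 0, 5.7],
    [0.07, 0, -0.025, 0, 0, 0, 6.2],
    [0.07, 0, -0.025, 0, 0, 0, 7.2],
    [0.07, 0, -0.025, 0, 0, 0, 8.54],
  ],
)

```text
t: 9.4
position: [0.5004, -0.2407, 0.0618]
eef_rot: [-0.107, 0.802, 0.147, 0.568]
ft_force: [-0.2, -0.1, -0.3]
grip_width: 0.0844
grasp_force: 0.0
```

Emit:
step_arm(
  steps=[
    [0, 0, 0, 0, 0, 0, 8.54],
    [0, 0, 0, 0, 0, 0, 8.54],
    [0, 0, 0, 0, 0, 0, 8.54],
  ],
)

```text
t: 9.7
position: [0.5003, -0.2406, 0.0617]
eef_rot: [-0.107, 0.803, 0.147, 0.568]
ft_force: [-0.4, 0.1, 0.3]
grip_width: 0.0855
grasp_force: 0.0
```

```bash
python3 - <<'E'
from chk import *
for n in ("scene","top"):
    a,d=env.camera(n); np.savez(f"{n}4.npz",p=a,d=d)
check(4)
E
```

```text
scene cap top z 0.1442 circle [ 487.8 -243.3] 24.5 217 mean [ 488.9 -245.1]
scene blue z [0.0667 0.0982]
  face n 128 [0.936 0.347 0.055] yaw 20.3 offset from cradle mm 34.0
  face n 65 [ 0.363 -0.931  0.043] yaw -68.7 offset from cradle mm 29.8
top cap top z 0.1461 circle [ 484.4 -246.7] 22.9 217 mean [ 483.4 -246.5]
top blue z [0.0079 0.1083]
```

Emit:
step_arm(
  steps=[
    [0, 0, -2, 0, 0, 0, 8.54],
    [0, 0, -5, 0, 0, 0, 8.54],
    [0, 0, -9, 0, 0, 0, 8.54],
    [0, 0, -13, 0, 0, 0, 8.54],
    [0, 0, -15, 0, 0, 0, 8.54],
  ],
)

```text
t: 10.3
position: [0.3663, -0.2928, 0.112]
eef_rot: [-0.106, 0.803, 0.146, 0.568]
ft_force: [0.5, -1.8, -0.3]
grip_width: 0.0852
grasp_force: 0.0
```

```bash
python3 - <<'E'
from chk import *
for n in ("scene","top"):
    a,d=env.camera(n); np.savez(f"{n}5.npz",p=a,d=d)
    if n=="scene": cv2.imwrite("pics/s5.png",cv2.resize(a[140:280,120:320],None,fx=4,fy=4,interpolation=cv2.INTER_CUBIC))
check(5)
P=pts("top",load("top",5)[1]); p,_=load("top",5)
b=(np.hypot(P[...,0]-.4855,P[...,1]+.2465)<.06)&(cv2.inRange(cv2.cvtColor(p,cv2.COLOR_BGR2HSV),(105,120,40),(130,255,255))>0)&(P[...,2]>.085)
q=P[b]; r=cv2.minAreaRect((q[:,:2]*1000).astype(np.float32)); print(len(q),r)
A=np.c_[q[:,:2]-q[:,:2].mean(0),np.ones(len(q))]; print(np.linalg.lstsq(A,q[:,2],rcond=None)[0])
E
```

```text
scene cap top z 0.1444 circle [ 487.9 -246.3] 24.5 216 mean [ 489.2 -245.6]
scene blue z [0.0669 0.0976]
  face n 87 [0.928 0.36  0.092] yaw 21.2 offset from cradle mm 36.3
  face n 57 [ 0.382 -0.92   0.09 ] yaw -67.4 offset from cradle mm 34.2
top cap top z 0.1463 circle [ 484.7 -246. ] 22.7 209 mean [ 483.7 -246.1]
top blue z [0.0139 0.101 ]
137 ((484.7293701171875, -245.64132690429688), (55.261409759521484, 55.50251770019531), 21.410757064819336)
[-0.02614681 -0.02281504  0.09483266]
```

View pics/s5.png

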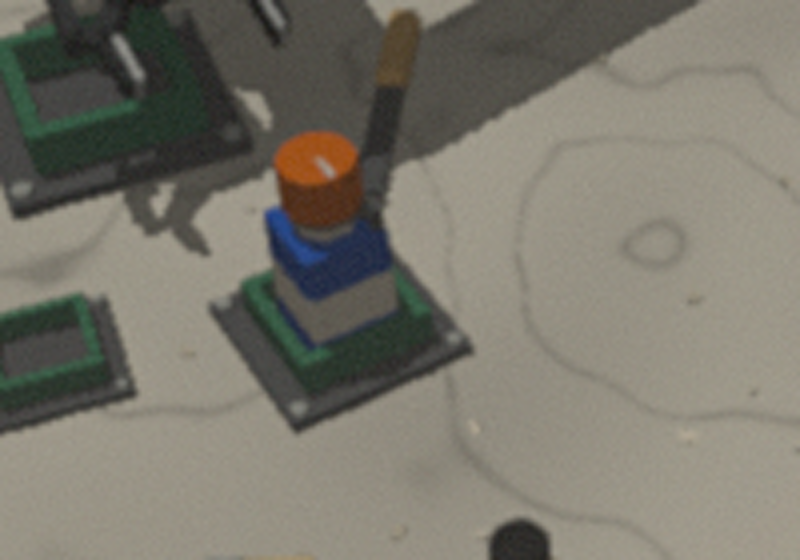

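The canister stands upright in the middle cradle with the cap shut (cap top at crop (318,155)). Next I plan the move to a tool-down pose above the cap.

```bash
python3 - <<'E'
from can import *
from kin import *
p0,r0,o=cur(); j0=np.array(o["joints"])
xy=np.degrees(-.5); rB=tgt([0,0,-1],-yaw(xy+90)); pB=[.486,-.246,.21]
jB,e=ik(pB,rB,[-.47,.4,1.7,0,1.2,1.6]); print(np.round(jB,3),e)
jE,e=ik([.486,-.246,.125],tgt([0,0,-1],-yaw(xy+90+143)),[-.47,.4,1.7,0,1.2,-.9]); print("end",np.round(jE,3),e)
pA=p0+[-.02,-.0,.14]; jA,e=ik(pA,r0,j0); print("A",row(pA,r0),np.round(jA,2),e)
N=20; base=(pA,r0)
for k in range(1,N+1):
    j=jA+(jB-jA)*k/N; a,b,_,w=fk(j); print(k,[round(float(v),2) for v in row(a,b,*base)],np.round(a,2),np.round(w,2),np.round(b.as_matrix()[:,2],2))
    if k%5==0: base=(a,b)
E
```

```text
[-0.49   0.287  1.668 -0.     1.187  1.581] 2.2847247816303845e-14
end [-0.49   0.363  1.79  -0.     0.989 -0.915] 2.1818415503273784e-10
A [12.586, -0.748, -6.406, 0.0, 0.0, 0.0] [-1.44  0.3   2.2   1.19  1.43 -0.93] 2.7492848726773377e-10
1 [-0.5, -1.12, 1.28, 0.07, -0.06, 0.08] [ 0.35 -0.28  0.24] [ 0.09 -0.41  0.36] [ 0.84  0.4  -0.38]
2 [-1.04, -2.17, 2.4, 0.13, -0.12, 0.15] [ 0.36 -0.27  0.23] [ 0.11 -0.41  0.37] [ 0.78  0.45 -0.43]
3 [-1.61, -3.12, 3.37, 0.19, -0.19, 0.22] [ 0.36 -0.25  0.23] [ 0.13 -0.41  0.38] [ 0.73  0.49 -0.48]
4 [-2.19, -3.94, 4.2, 0.23, -0.27, 0.28] [ 0.36 -0.25  0.22] [ 0.15 -0.41  0.38] [ 0.67  0.53 -0.53]
5 [-2.77, -4.63, 4.92, 0.26, -0.35, 0.35] [ 0.37 -0.24  0.21] [ 0.17 -0.41  0.39] [ 0.6   0.55 -0.57]
6 [-0.41, -0.17, 0.89, 0.02, -0.08, 0.07] [ 0.37 -0.23  0.2 ] [ 0.2  -0.41  0.4 ] [ 0.54  0.57 -0.62]
7 [-0.76, -0.23, 1.65, 0.02, -0.16, 0.13] [ 0.37 -0.23  0.2 ] [ 0.22 -0.41  0.41] [ 0.47  0.58 -0.67]
8 [-1.04, -0.17, 2.29, 0.01, -0.24, 0.19] [ 0.37 -0.22  0.19] [ 0.24 -0.41  0.42] [ 0.41  0.57 -0.71]
9 [-1.21, -0.01, 2.84, -0.01, -0.32, 0.25] [ 0
[... 474 characters left out ...]
.25, 0.63, -0.21, -0.19, 0.22] [ 0.4  -0.23  0.18] [ 0.37 -0.35  0.47] [ 0.09  0.38 -0.92]
15 [3.37, 1.54, 0.56, -0.28, -0.21, 0.27] [ 0.41 -0.23  0.18] [ 0.4  -0.34  0.48] [ 0.05  0.32 -0.94]
16 [1.2, -0.03, -0.38, -0.07, -0.01, 0.06] [ 0.42 -0.24  0.18] [ 0.42 -0.32  0.49] [ 0.03  0.26 -0.96]
17 [2.55, -0.16, -0.88, -0.14, -0.01, 0.11] [ 0.44 -0.24  0.19] [ 0.43 -0.3   0.5 ] [ 0.01  0.2  -0.98]
18 [4.04, -0.42, -1.5, -0.2, 0.01, 0.16] [ 0.45 -0.24  0.19] [ 0.45 -0.29  0.51] [-0.    0.13 -0.99]
19 [5.65, -0.84, -2.23, -0.27, 0.03, 0.21] [ 0.47 -0.24  0.2 ] [ 0.47 -0.27  0.52] [-0.    0.07 -1.  ]
20 [7.39, -1.44, -3.07, -0.33, 0.07, 0.27] [ 0.49 -0.25  0.21] [ 0.49 -0.25  0.53] [-0.  0. -1.]
```

Emit:
step_arm(
  steps=[
    [4, -0.2, -2, 0, 0, 0, 8.54],
    [8, -0.4, -4, 0, 0, 0, 8.54],
    [12, -0.6, -6, 0, 0, 0, 8.54],
    [16.4, -0.75, -7.75, 0, 0, 0, 8.54],
    [16.4, -0.75, -7.75, 0, 0, 0, 8.54],
  ],
)

```text
t: 10.9
position: [0.3492, -0.2924, 0.2965]
eef_rot: [-0.103, 0.802, 0.15, 0.569]
ft_force: [-0.5, -0.6, -0.3]
grip_width: 0.0857
grasp_force: 0.0
```

Emit:
step_arm(
  steps=[
    [-0.5, -1.1, 1.3, 0.07, -0.06, 0.08, 8.54],
    [-1.05, -2.15, 2.4, 0.13, -0.12, 0.15, 8.54],
    [-1.6, -3.1, 3.4, 0.19, -0.19, 0.22, 8.54],
    [-2.2, -3.95, 4.2, 0.23, -0.27, 0.28, 8.54],
    [-2.8, -4.65, 4.9, 0.26, -0.35, 0.35, 8.54],
  ],
)

```text
t: 11.4
position: [0.3665, -0.2338, 0.248]
eef_rot: [-0.281, 0.881, 0.094, 0.368]
ft_force: [-0.4, -0.0, 0.3]
grip_width: 0.0853
grasp_force: 0.0
```

Emit:
step_arm(
  steps=[
    [-0.4, -0.15, 0.9, 0.02, -0.08, 0.07, 8.54],
    [-0.75, -0.25, 1.65, 0.02, -0.16, 0.13, 8.54],
    [-1.05, -0.15, 2.3, 0.01, -0.24, 0.19, 8.54],
    [-1.2, 0, 2.85, -0.01, -0.32, 0.25, 8.54],
    [-1.25, 0.25, 3.3, -0.04, -0.39, 0.3, 8.54],
  ],
)

```text
t: 11.9
position: [0.3783, -0.2169, 0.2192]
eef_rot: [-0.291, 0.945, 0.007, 0.147]
ft_force: [-0.3, 0.0, 0.7]
grip_width: 0.0856
grasp_force: 0.0
```

Emit:
step_arm(
  steps=[
    [0.35, 0.3, 0.3, -0.04, -0.06, 0.06, 8.54],
    [0.85, 0.6, 0.5, -0.09, -0.12, 0.11, 8.54],
    [1.5, 0.9, 0.6, -0.15, -0.16, 0.17, 8.54],
    [2.35, 1.25, 0.65, -0.21, -0.19, 0.22, 8.54],
    [3.35, 1.55, 0.55, -0.28, -0.21, 0.27, 8.54],
  ],
)

```text
t: 12.4
position: [0.4134, -0.2293, 0.2158]
eef_rot: [-0.171, 0.979, -0.111, 0.007]
ft_force: [0.9, 0.2, -0.8]
grip_width: 0.0852
grasp_force: 0.0
```

```bash
python3 - <<'E'
from can import *
p,r,o=cur(); print(np.round(p,3),np.round(o["joints"],2)); xy=np.degrees(-.5); rB=tgt([0,0,-1],-yaw(xy+90)); print(row([.486,-.246,.21],rB))
E
```

```text
[ 0.413 -0.229  0.216] [-0.72  0.26  1.74  0.3   1.34  0.97]
[7.462, 0.172, 0.361, -0.338, 0.071, 0.272]
```

Emit:
step_arm(
  steps=[
    [2, 0, 0, -0.1, 0.02, 0.08, 8.54],
    [4, 0.1, 0.1, -0.2, 0.04, 0.16, 8.54],
    [6, 0.15, 0.2, -0.3, 0.06, 0.24, 8.54],
    [7.45, 0.15, 0.35, -0.338, 0.071, 0.272, 8.54],
    [7.45, 0.15, 0.35, -0.338, 0.071, 0.272, 8.54],
  ],
)

```text
t: 12.9
position: [0.487, -0.2446, 0.2102]
eef_rot: [-0.001, 0.97, -0.245, 0.001]
ft_force: [0.3, 0.4, 0.4]
grip_width: 0.0855
grasp_force: 0.0
```

```bash
python3 - <<'E'
from can import *
p,r,o=cur(); print(np.round(p,3),np.round(o["joints"],2)); xy=np.degrees(-.5); rB=tgt([0,0,-1],-yaw(xy+90)); print(row([.486,-.246,.118],rB))
E
```

```text
[ 0.487 -0.245  0.21 ] [-0.49  0.29  1.67  0.    1.19  1.58]
[-0.029, 0.186, 9.224, -0.002, -0.001, 0.005]
```

Emit:
step_arm(
  steps=[
    [0, 0.2, 3.5, 0, 0, 0, 8.54],
    [0, 0.2, 6.5, 0, 0, 0, 8.54],
    [0, 0.2, 8.5, 0, 0, 0, 8.54],
    [0, 0.2, 9.2, 0, 0, 0, 8.54],
    [0, 0.2, 9.2, 0, 0, 0, 8.54],
  ],
  force=40,
)

```text
t: 13.4
position: [0.4837, -0.2485, 0.1189]
eef_rot: [-0.001, 0.969, -0.247, 0.0]
ft_force: [0.4, 0.5, 0.7]
grip_width: 0.0853
grasp_force: 0.0
```

Emit:
step_arm(
  steps=[
    [0, 0, 0, 0, 0, 0, 6],
    [0, 0, 0, 0, 0, 0, 5],
    [0, 0, 0, 0, 0, 0, 4.2],
    [0, 0, 0, 0, 0, 0, 4],
    [0, 0, 0, 0, 0, 0, 4],
  ],
  force=40,
)

```text
t: 13.9
position: [0.486, -0.2488, 0.1215]
eef_rot: [-0.0, 0.969, -0.248, 0.004]
ft_force: [1.7, 3.5, 6.3]
grip_width: 0.0444
grasp_force: 41.0
```

```bash
python3 - <<'E'
from can import *
p,r,o=cur(); print(np.round(p,4),np.round(o["joints"],2),o["ft_force"],o["ft_torque"])
a,d=env.camera("scene"); cv2.imwrite("pics/s6.png",cv2.resize(a[110:270,120:320],None,fx=4,fy=4-.25,interpolation=cv2.INTER_CUBIC))
E
```

```text
[ 0.486  -0.2488  0.1215] [-0.5   0.37  1.8   0.    0.97  1.57] [1.69422127 3.53028733 6.291149  ] [ 0.66886328 -0.37239057  0.0325543 ]
```

View pics/s6.png

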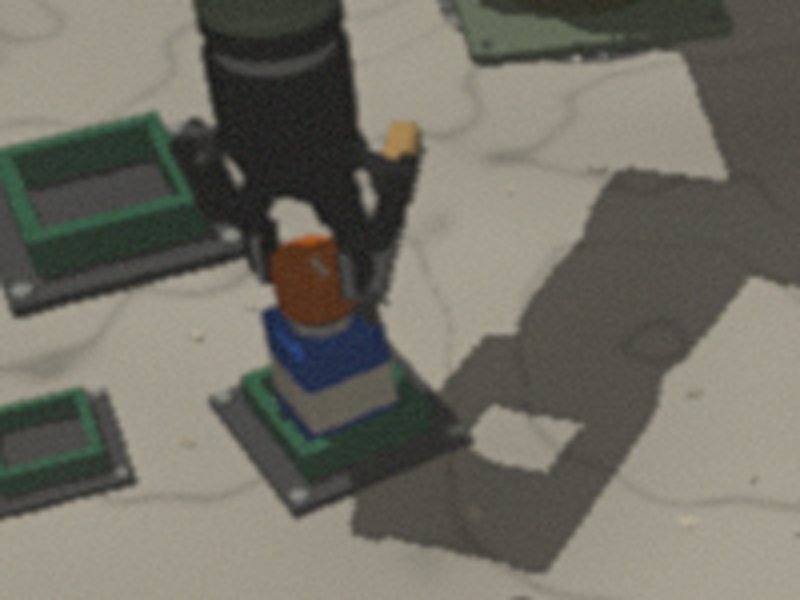

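The pads hold the orange part (crop (312,280)), clear of the body. Starting to unscrew.

Emit:
step_arm(
  steps=[
    [0, 0, -0.2, 0, 0, 0, 4],
    [0, 0, -0.2, 0, 0, -0.14, 4],
    [0, 0, -0.25, 0, 0, -0.28, 4],
    [0, 0, -0.3, 0, 0, -0.42, 4],
    [0, 0, -0.33, 0, 0, -0.56, 4],
  ],
)

```text
t: 14.45
position: [0.4842, -0.2482, 0.1232]
eef_rot: [-0.0, 0.999, 0.032, 0.001]
ft_force: [0.4, 3.7, 1.9]
grip_width: 0.0449
grasp_force: 41.9
```

Emit:
step_arm(
  steps=[
    [0, 0, -0.04, 0, 0, -0.14, 4],
    [0, 0, -0.08, 0, 0, -0.28, 4],
    [0, 0, -0.12, 0, 0, -0.42, 4],
    [0, 0, -0.17, 0, 0, -0.56, 4],
    [0, 0, -0.21, 0, 0, -0.7, 4],
  ],
)

```text
t: 14.95
position: [0.4842, -0.2478, 0.1254]
eef_rot: [-0.0, 0.928, 0.373, 0.001]
ft_force: [0.7, 3.1, 1.5]
grip_width: 0.0446
grasp_force: 42.0
```

```bash
python3 - <<'E'
from can import *
p,r,o=cur(); print(np.round(p,4),np.round(o["joints"],2),np.round(o["ft_force"],1),np.round(o["ft_torque"],2))
for n in ("top","scene"):
    a,d=env.camera(n); np.savez(f"{n}7.npz",p=a,d=d)
cv2.imwrite("pics/s7.png",cv2.resize(a[110:270,120:320],None,fx=4,fy=4-.25,interpolation=cv2.INTER_CUBIC))
E
```

```text
[ 0.4842 -0.2478  0.1254] [-0.5   0.36  1.79  0.    0.99  0.31] [0.7 3.1 1.5] [ 0.93 -0.08 -0.16]
```

View pics/s7.png

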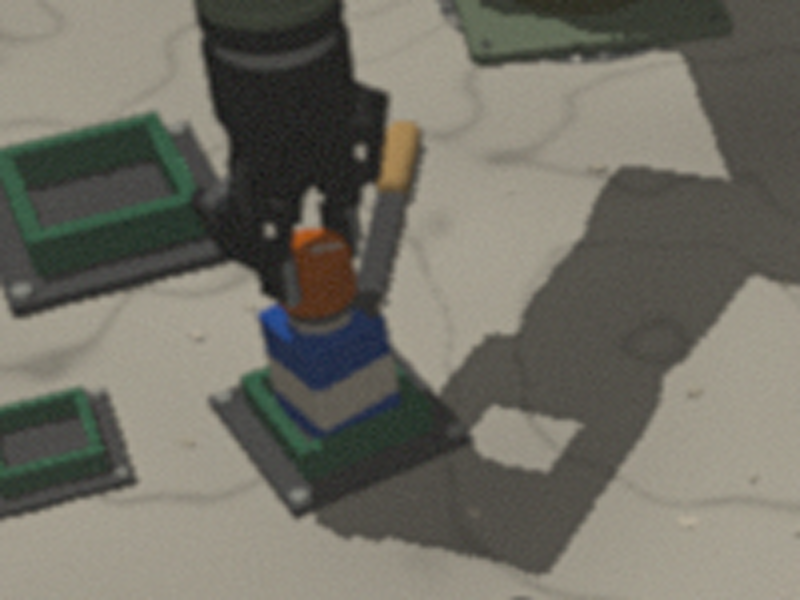

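The cap turns with the fingers: the white mark moved from (320,265) to (322,248). The body has only settled slightly against the walls. Continuing.

Emit:
step_arm(
  steps=[
    [0, 0, -0.04, 0, 0, -0.14, 4],
    [0, 0, -0.08, 0, 0, -0.28, 4],
    [0, 0, -0.12, 0, 0, -0.42, 4],
    [0, 0, -0.17, 0, 0, -0.56, 4],
    [0, 0, -0.21, 0, 0, -0.7, 4],
  ],
)

```text
t: 15.55
position: [0.4842, -0.2484, 0.1275]
eef_rot: [0.001, 0.745, 0.667, 0.001]
ft_force: [-0.2, 2.7, 2.1]
grip_width: 0.0449
grasp_force: 41.9
```

Emit:
step_arm(
  steps=[
    [0, 0, -0.04, 0, 0, -0.14, 4],
    [0, 0, -0.08, 0, 0, -0.28, 4],
    [0, 0, -0.12, 0, 0, -0.42, 4],
    [0, 0, -0.17, 0, 0, -0.56, 4],
    [0, 0, -0.17, 0, 0, -0.56, 4],
  ],
)

```text
t: 16.05
position: [0.4843, -0.2483, 0.1293]
eef_rot: [0.001, 0.533, 0.846, 0.001]
ft_force: [-0.3, 4.4, 2.1]
grip_width: 0.0447
grasp_force: 41.8
```

```bash
python3 - <<'E'
from chk import *
p,r,o=cur(); print(np.round(p,4),np.round(o["joints"],2),np.round(o["ft_force"],1),np.round(o["ft_torque"],2))
for n in ("top","scene"):
    a,d=env.camera(n); np.savez(f"{n}8.npz",p=a,d=d)
check(8)
E
```

```text
[ 0.4843 -0.2483  0.1293] [-0.5   0.36  1.79  0.    1.   -0.94] [-0.3  4.4  2.1] [ 1.08 -0.01  0.21]
scene cap top z 0.152 circle [ 486.4 -253. ] 23.0 111 mean [ 488.6 -258.8]
scene blue z [0.0178 0.0989]
  face n 109 [0.867 0.497 0.02 ] yaw 29.8 offset from cradle mm 26.9
  face n 72 [ 0.513 -0.857 -0.034] yaw -59.1 offset from cradle mm 24.3
top cap top z 0.1393 circle [ 460.2 -251.6] 0.0 1 mean [ 460.2 -251.6]
top blue z [0.0088 0.108 ]
```

```bash
python3 - <<'E'
from can import *
p,r,o=cur(); c=p.copy(); piv=c+R.from_euler("Z",30.3,degrees=True).apply([.022,.022,0]); v=r.inv().apply(piv-p); v[2]=0; print(np.round(piv,4),np.round(v,4))
th=0
for call in range(3):
    v0=R.from_rotvec([0,0,-th]).apply(v)
    for k in range(1,6):
        a=k*.13; s=v0-R.from_rotvec([0,0,a]).apply(v0); print(call,np.round(s*100,2)[:2],round(a,2))
    th+=.65
v0=R.from_rotvec([0,0,-th]).apply(v)
for a in (.05,.1):print((v-0)[:0],a)
E
```

```text
[ 0.4923 -0.2185  0.1294] [0.0238 0.0201 0.    ]
0 [ 0.28 -0.29] 0.13
0 [ 0.6  -0.54] 0.26
0 [ 0.94 -0.75] 0.39
0 [ 1.31 -0.92] 0.52
0 [ 1.7  -1.03] 0.65
1 [ 0.05 -0.4 ] 0.13
1 [ 0.15 -0.79] 0.26
1 [ 0.29 -1.17] 0.39
1 [ 0.49 -1.52] 0.52
1 [ 0.73 -1.85] 0.65
2 [-0.21 -0.35] 0.13
2 [-0.36 -0.72] 0.26
2 [-0.47 -1.11] 0.39
2 [-0.53 -1.51] 0.52
2 [-0.54 -1.91] 0.65
[] 0.05
[] 0.1
```

Since the rotation about the pivot is rigid, each call repeats the same first-block rows.

Emit:
step_arm(
  steps=[
    [0.28, -0.29, 0, 0, 0, 0.13, 4],
    [0.6, -0.54, 0, 0, 0, 0.26, 4],
    [0.94, -0.75, 0, 0, 0, 0.39, 4],
    [1.31, -0.92, 0, 0, 0, 0.52, 4],
    [1.7, -1.03, 0, 0, 0, 0.65, 4],
  ],
  force=30,
)

```text
t: 16.65
position: [0.4686, -0.2393, 0.1287]
eef_rot: [0.003, 0.777, 0.629, 0.001]
ft_force: [1.3, 0.2, -3.8]
grip_width: 0.0445
grasp_force: 40.8
```

```bash
python3 - <<'E'
from chk import *
p,r,o=cur(); print(np.round(p,4),np.round(o["joints"],2),np.round(o["ft_force"],1),np.round(o["ft_torque"],2))
for n in ("top","scene"):
    a,d=env.camera(n); np.savez(f"{n}9.npz",p=a,d=d)
check(9)
E
```

```text
[ 0.4686 -0.2393  0.1287] [-0.49  0.33  1.83 -0.    0.97 -0.28] [ 1.3  0.2 -3.8] [-0.07 -0.4   0.05]
scene cap top z 0.1509 circle [ 475.5 -238.8] 20.5 39 mean [ 476.4 -226.1]
scene blue z [0.0214 0.0981]
  face n 127 [0.931 0.364 0.004] yaw 21.3 offset from cradle mm 21.2
  face n 57 [ 0.353 -0.935  0.01 ] yaw -69.3 offset from cradle mm 27.6
top blue z [0.006 0.098]
```

Forces are low and the swing geometry checks out: pivot to cap measures 30 mm against 31 mm expected. Continuing.

Emit:
step_arm(
  steps=[
    [0.28, -0.29, 0, 0, 0, 0.13, 4],
    [0.6, -0.54, 0, 0, 0, 0.26, 4],
    [0.94, -0.75, 0, 0, 0, 0.39, 4],
    [1.31, -0.92, 0, 0, 0, 0.52, 4],
    [1.7, -1.03, 0, 0, 0, 0.65, 4],
  ],
)

```text
t: 17.25
position: [0.4617, -0.2206, 0.1288]
eef_rot: [0.002, 0.937, 0.35, 0.001]
ft_force: [0.3, -1.1, -4.6]
grip_width: 0.0449
grasp_force: 40.9
```

Emit:
step_arm(
  steps=[
    [0.28, -0.29, 0, 0, 0, 0.13, 4],
    [0.6, -0.54, 0, 0, 0, 0.26, 4],
    [0.94, -0.75, 0, 0, 0, 0.39, 4],
    [1.31, -0.92, 0, 0, 0, 0.52, 4],
    [1.7, -1.03, 0, 0, 0, 0.65, 4],
  ],
)

```text
t: 17.75
position: [0.4675, -0.2017, 0.1289]
eef_rot: [0.002, 0.999, 0.033, 0.002]
ft_force: [0.7, -2.3, -3.4]
grip_width: 0.0444
grasp_force: 40.9
```

```bash
python3 - <<'E'
from chk import *
p,r,o=cur(); print(np.round(p,4),np.round(o["joints"],2),np.round(o["ft_force"],1),np.round(o["ft_torque"],2))
for n in ("top","scene"):
    a,d=env.camera(n); np.savez(f"{n}10.npz",p=a,d=d)
check(10)
E
```

```text
[ 0.4675 -0.2017  0.1289] [-0.43  0.31  1.87 -0.    0.96  1.08] [ 0.7 -2.3 -3.4] [-0.49 -0.    0.05]
scene cap top z 0.1518 circle [ 468.1 -200.5] 24.1 183 mean [ 470.5 -201.7]
scene blue z [0.0215 0.0979]
  face n 121 [0.936 0.352 0.005] yaw 20.6 offset from cradle mm 21.5
  face n 46 [ 0.352 -0.936 -0.004] yaw -69.4 offset from cradle mm 25.1
top cap top z 0.1491 circle [ 445.9 -191.7] 3.5 5 mean [ 445.5 -191.4]
top blue z [0.0136 0.0269]
```

The swing measures about 1.77 rad from geometry. Releasing and lifting away.

Emit:
step_arm(
  steps=[
    [0, 0, 0, 0, 0, 0, 4.8],
    [0, 0, 0, 0, 0, 0, 5.6],
    [0, 0, 0, 0, 0, 0, 7],
    [0, 0, 0, 0, 0, 0, 8.54],
    [0, 0, 0, 0, 0, 0, 8.54],
  ],
)

```text
t: 18.35
position: [0.4676, -0.2006, 0.1295]
eef_rot: [0.001, 0.999, 0.035, 0.002]
ft_force: [0.1, -0.3, 0.3]
grip_width: 0.086
grasp_force: 0.0
```

Emit:
step_arm(
  steps=[
    [0, 0, -1.5, 0, 0, 0, 8.54],
    [0, 0, -4.5, 0, 0, 0, 8.54],
    [0, 0, -8, 0, 0, 0, 8.54],
    [0, 0, -12, 0, 0, 0, 8.54],
    [-5, 0, -15, 0, 0, 0, 8.54],
  ],
)

```text
t: 18.85
position: [0.4279, -0.2042, 0.2776]
eef_rot: [0.002, 0.999, 0.036, 0.005]
ft_force: [-1.7, -0.9, 0.5]
grip_width: 0.0858
grasp_force: 0.0
```

Emit:
step_arm(
  steps=[
    [-4, 0, 0, 0, 0, 0, 8.54],
    [-8, 0, 0, 0, 0, 0, 8.54],
    [-12, 0, 0, 0, 0, 0, 8.54],
    [-12, 0, 0, 0, 0, 0, 8.54],
  ],
)

```text
t: 19.25
position: [0.3005, -0.211, 0.2746]
eef_rot: [0.001, 0.999, 0.034, 0.001]
ft_force: [0.3, -0.3, -0.3]
grip_width: 0.0854
grasp_force: 0.0
```

```bash
python3 - <<'E'
from chk import *
for n in ("top","scene"):
    a,d=env.camera(n); np.savez(f"{n}11.npz",p=a,d=d)
cv2.imwrite("pics/s11.png",cv2.resize(a[110:270,120:320],None,fx=4,fy=4-.25,interpolation=cv2.INTER_CUBIC))
check(11)
E
```

```text
scene cap top z 0.151 circle [ 467.6 -198. ] 25.0 195 mean [ 470.  -201.3]
scene blue z [0.0207 0.0982]
  face n 112 [0.934 0.357 0.019] yaw 20.9 offset from cradle mm 22.4
  face n 50 [ 0.335 -0.938  0.093] yaw -70.4 offset from cradle mm 32.5
top cap top z 0.1532 circle [ 465.2 -200.6] 23.0 224 mean [ 463.8 -201.8]
top blue z [0.0186 0.1012]
```

View pics/s11.png

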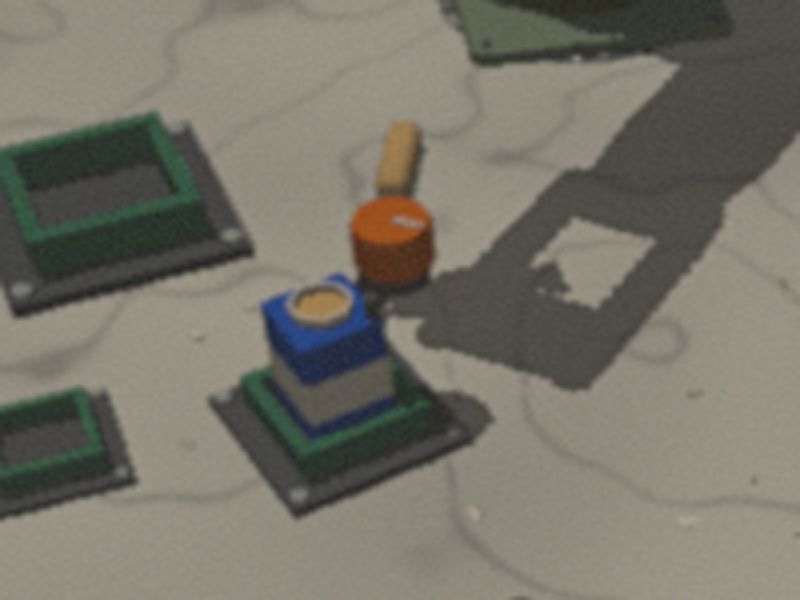

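The mouth at (320,302) is fully open, the cap at (392,240) is swung aside, and the canister stands down in the cradle. Handing in.

```bash
python3 -c "
from bench import env
print(env.finish_job())"
```

```text
the job is handed in; nothing more can be done
None
```

The job is handed in: the canister stands upright in the middle cradle, its cap unscrewed and swung about 1.77 rad aside (measured from the images); the hand-in call returned no verdict.

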